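# Scour the long cheese board

## Robot

A 6-joint arm with a two-finger parallel gripper is mounted at the origin on the work surface. World frame = base frame: x ahead of the robot, y to its left, z up, the work surface at z = 0. Lengths are in m, angles in rad, forces in N, time in s.
With the tool pointing down it reaches from about 0.325 to 0.775 m from the base axis. Payload 5.5 kg.
Tool frame: the origin (TCP) lies midway between the tips of the shut fingers; the grasp point (between the pads) lies grip_depth behind it (grip_depth is the distance from the TCP to the grasp point, in m); z points along the fingers, y is the line along which they close (so a half turn about z gives the same grasp; the last joint's range is limited). The gripper opens to 85 mm and grips with 20 to 120 N. Pads are 22 mm wide; open, the fingers measure 114 mm over their backs; the gripper's body (76 mm by 85 mm) begins 54 mm behind the grasp point. The pads swing forward as they close: fully open they stand 13 mm farther back than shut.
Start: joints at [-1.407, 0.091, 1.231, -0, 1.82, -0.057], TCP at [0.131, -0.585, 0.231] pointing down, gripper open.
Joint ranges: [-2.87, 2.87], [-0.86, 2.18], [0.17, 2.46], [-1.51, 4.65], [0.06, 2.69], [-2.65, 2.65]. Speed limits (rad/s): [2.57, 2.57, 3.01, 3.14, 3.14, 3.14].

## Interface

Orientations are given as a rotation vector (axis times angle).
In Python, from bench import * gives the robot as it stands.
- The arm moves only by the tool play_rows, never from a script. Its argument "targets" is a list that holds one entry, the list of rows, each a list of 7 numbers: the shift along the tool's x, y, z in mm, then the turn, a rotation vector about the tool's x, y, z in rad, then the opening, from 0 (shut) to 1 (fully open). In form: [[[dx, dy, dz, wx, wy, wz, grip], ...]]. A call has 1 to 20 rows; each row shifts and turns the commanded pose from where the row before left it, along the tool's axes as they then stand; what a row does not reach is not made up. A row lasts 1/12 s, in which the tool goes at most 41.7 mm and 7.16 degrees, less where a joint would pass 70% of its speed; a pose out of reach is approached as far as the arm can. A call is refused whole if a number of a shift passes 41.7 or a number of a turn 0.125, either way. A call with a gripper value outside its range is refused whole. The fingers move at their own pace and stop on an object; "force" is the grip in N (left out, the last holds). Time passes only in rows, so rows that do not move let the fingers close. It gives the time, the measured TCP pose, the force, the opening and the grip force at its end, in the units of the state.
- observe(): the state, without advancing time (a new reading comes with each control period).
- get_image(name): name is "side" or "top"; returns a dict with "img" (420x560x3 uint8, red, green, blue), "fov_y" (degrees; the focal length in pixels is half the picture's height over the tangent of half this angle, whatever the lens; pixels are square), "cx", "cy" (the principal point, pixels), "k1" (the pictures are not rectified: a ray, as slopes to the right and down, at radius r is drawn at 1 + k1 r^2 times it, then the intrinsics apply), "R" (3x3) and "t" (3): a world point X has camera coordinates R X + t. Camera axes: x right, y down, z forward; pixel columns grow to the right and rows downward; lengths in m; the calibration is good to about 2 mm. A picture is of the moment at which its call begins. There is no depth.
- job_done(): hands the job in; it is judged then, once.
The state is a dict: "time": time; "joints": joint angles; "dq": joint speeds; "joint_torque": joint torques, N m; "tool_pos": TCP position; "eef_rot": TCP orientation; "contact_force": force on the tool from outside, world axes, zero at the start; "ft_torque": the same for the moment, N m; "opening": finger opening in m; "grasp_force": force on a finger pad.
Only numpy, scipy, OpenCV 4.12 (cv2) and the standard library are available. Lean on these libraries where they do the work, as an engineer would, in place of code of your own. Each camera call takes 0.05 s, during which the arm holds its last target. There are 200 camera calls.

## Task

Take the oblong scouring-pad holder and scour the long wooden board with it: hold the pad square across the board and run it along the middle from the end with the hand slot right to the plain end, pressing steadily with roughly 10 N (the weight of a kilo) all the way, so that the board sinks a little on its soft feet without bottoming out. Then put the pad holder down flat inside the square dark metal tray and let go.

Things in the scene. Friction and masses are not known exactly. Their poses are not given: they have to be found in the camera images.
- pad: Loose oblong scouring-pad holder, white plastic on a grey pad: base 120 mm (its x) by 60 mm (y), 26 mm high; on two posts a bridge handle, a bar 104 mm long (along x), 22 mm thick (y), 46 to 70 mm above the underside. Grip the bar across its thickness, fingertips at least 28 mm above the underside. Origin: centre of the underside, z up. 0.15 to 0.29 kg. Not the round brush.
- board: Light wooden board, 320 mm (its x) by 150 mm (y), 20 mm thick, any yaw; hand slot 20 by 75 mm near its -x end, 138 mm from centre; +x end plain. Origin: centre of the TOP face, 36 mm above the bench. Cannot slide; on soft feet it sinks level: 1 N to start, then 1.5 N per mm (10 N at 6 mm), hard stop at 10 mm. Only 5 to 22 N scours. Not the round board.
- tray: Square shallow dark metal tray, fixed, 170 by 170 mm outside, 162 mm inside, floor 4 mm thick, lip 12 mm high. Origin: centre of the underside, on the bench; x and y along its sides. The pad holder fits flat on its floor, best near the centre with its sides parallel to the tray's.
Things that resemble listed ones, but are neither listed nor needed, are in the scene too. What is shaped like the pad but purple or red is not meant.

How it is judged:
On the way, in this order (a step that is already met when the one before it is completed fails the run):
1. at the slotted end (pad centre over 100 mm from the board's centre), pad pressed on the board with 5 to 22 N, square across it (within 15 degrees) and within 20 mm of its midline (contact force between pad and board between 5 and 22 N and y of pad in the frame of board between -0.02 and 0.02 m and angle between the x axis of pad and the y axis of board, either way round below 0.26 rad and x of pad in the frame of board below -0.1 m), for 0.1 s.
2. a quarter of the way along (pad centre 30 to 80 mm before the board's centre), pad pressed on the board with 5 to 22 N, square across it (within 15 degrees) and within 20 mm of its midline (contact force between pad and board between 5 and 22 N and y of pad in the frame of board between -0.02 and 0.02 m and angle between the x axis of pad and the y axis of board, either way round below 0.26 rad and x of pad in the frame of board between -0.08 and -0.03 m), for 0.1 s.
3. at the middle (pad centre within 25 mm of the board's centre), pad pressed on the board with 5 to 22 N, square across it (within 15 degrees) and within 20 mm of its midline (contact force between pad and board between 5 and 22 N and y of pad in the frame of board between -0.02 and 0.02 m and angle between the x axis of pad and the y axis of board, either way round below 0.26 rad and x of pad in the frame of board between -0.025 and 0.025 m), for 0.1 s.
4. three quarters of the way along (pad centre 30 to 80 mm past the board's centre), pad pressed on the board with 5 to 22 N, square across it (within 15 degrees) and within 20 mm of its midline (contact force between pad and board between 5 and 22 N and y of pad in the frame of board between -0.02 and 0.02 m and angle between the x axis of pad and the y axis of board, either way round below 0.26 rad and x of pad in the frame of board between 0.03 and 0.08 m), for 0.1 s.
5. at the plain end (pad centre over 100 mm past the board's centre), pad pressed on the board with 5 to 22 N, square across it (within 15 degrees) and within 20 mm of its midline (contact force between pad and board between 5 and 22 N and y of pad in the frame of board between -0.02 and 0.02 m and angle between the x axis of pad and the y axis of board, either way round below 0.26 rad and x of pad in the frame of board above 0.1 m), for 0.1 s.
At the end, for the whole second after the job is handed in: The pad holder lies at rest, pad down and flat (within about 6 degrees) on the floor of the square dark metal tray, its centre within 50 mm of the tray's centre along each side, after the board was scoured from the slotted end to the plain end (x of pad in the frame of tray between -0.05 and 0.05 m and y of pad in the frame of tray between -0.05 and 0.05 m and z of pad in the frame of tray below 0.009 m and angle between pad's own z axis and vertical below 0.1 rad and contact force between pad and tray above 0.5 N and linear speed of pad below 0.02 m/s); the robot touches nothing.
It also fails if it takes over 58 s, if anything falls off the work surface, if the arm or the gripper's body presses on something with over 40 N, if the wrist force passes 120 N, or if a joint passes its speed limit or range.

## Working session

There is one attempt and no reset: what is moved stays moved. The work goes in short steps, Python scripts to look and compute and a tool call to move; the robot and the scene stay as the last step left them, time stands still between calls to the robot, and variables do not carry over. Pictures are saved under pics/ and viewed, at most 10 in all, crops included, and the job is handed in when it is done.

Besides the shell and the picture viewer there is one more tool, called after "Emit:" in YAML: its name, and indented under it one key for each argument. play_rows: Moves the arm, as the interface text tells. Its arguments: {"type":"object","properties":{"targets":{"type":"array","items":{"type":"array","items":{"type":"array","items":{"type":"number"}}}},"force":{"type":"number"}},"required":["targets"]}

```bash
mkdir -p pics; cat > h.py <<'E'
from bench import *
import numpy as np, cv2
def save(n,f):
    d=get_image(n); cv2.imwrite(f,d["img"][:,:,::-1]); np.savez(f[:-4]+'.npz',**{k:np.array(v) for k,v in d.items()}); return d
def ray(d,px):
    f=d["img"].shape[0]/2/np.tan(np.radians(float(d["fov_y"]))/2)
    p=np.array([(px[0]-d["cx"])/f,(px[1]-d["cy"])/f]); u=p.copy()
    for _ in range(20): u=p/(1+d["k1"]*(u@u))
    R=np.array(d["R"]); c=-R.T@np.array(d["t"]); v=R.T@np.array([u[0],u[1],1]); return c,v
def onz(d,px,z):
    c,v=ray(d,px); return c+v*(z-c[2])/v[2]
def tri(d1,p1,d2,p2):
    c1,v1=ray(d1,p1);c2,v2=ray(d2,p2)
    s=np.linalg.lstsq(np.c_[v1,-v2],c2-c1,rcond=None)[0]
    a=c1+s[0]*v1;b=c2+s[1]*v2; return (a+b)/2,np.linalg.norm(a-b)
def load(f):
    return dict(np.load(f))
E
python3 - <<'E'
from h import *
for n in("top","side"):
    d=save(n,f"pics/{n}0.png"); R=np.array(d["R"]);print(n,-R.T@np.array(d["t"]),R[2],d["fov_y"],d["k1"],d["cx"],d["cy"])
print(observe())
E
```

```text
top [ 0.34524676 -0.11766693  1.24940464] [ 0.06538091  0.02431412 -0.99756411] 50.70238268387598 -0.12752827995201116 274.9982115706728 208.25684743964746
side [-0.20008286  0.65823255  0.60353316] [ 0.5513473  -0.6884841  -0.47117492] 52.12909638074609 0.007673829512996031 272.2821012508503 212.3941992993201
{'time': 0.1, 'joints': array([-1.40669763e+00,  9.18224070e-02,  1.23178163e+00,  9.00979915e-06,
        1.81977853e+00, -5.66452906e-02]), 'dq': array([-8.49827028e-05, -5.19514048e-04, -2.23882430e-03, -8.97994808e-04,
        1.09801383e-03,  6.45979262e-04]), 'joint_torque': array([ 2.95313024e-03, -4.60215926e+01, -4.19219720e+01, -6.13721340e-05,
        1.05688194e-02,  2.12213786e-05]), 'tool_pos': array([ 0.13136615, -0.58518934,  0.23023154]), 'eef_rot': array([-3.12069935e+00, -3.45846793e-01,  1.37207803e-04]), 'contact_force': array([-0.63593625, -0.05078222,  0.04686902]), 'ft_torque': array([-0.05901507,  0.01927729,  0.00883352]), 'grasp_force': 0.0, 'opening': 0.0854934687516259}
```

View pics/top0.png

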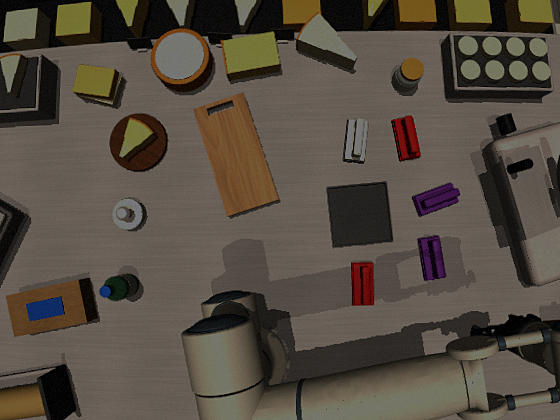

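View pics/side0.png

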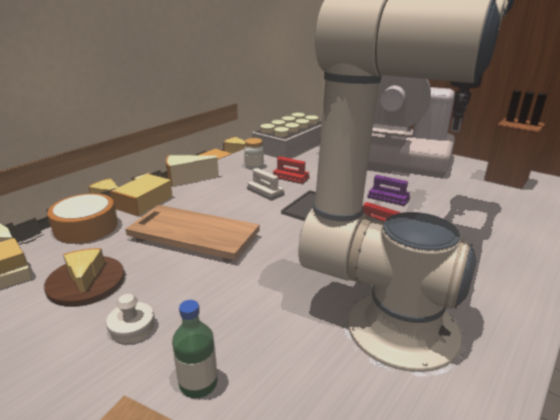

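Top view: the white pad holder is at (355,140). Its lookalikes are red at (405,138) and (363,284), purple at (437,198) and (431,257), and the round brush at (128,213). Only the white one fits the description. The long board is at (237,155) with its slot at the far end (219,105), and the round board is at (138,142). The tray is at (360,213). In the side view, the pad is at (265,183), the board at (193,231), and the tray is partly hidden at (310,207).

```bash
python3 - <<'E'
from h import *
t=load("pics/top0.npz"); s=load("pics/side0.npz")
def crop(d,x0,y0,x1,y1,k): return cv2.resize(d["img"][y0:y1,x0:x1,::-1],None,fx=k,fy=k,interpolation=cv2.INTER_CUBIC)
a=crop(t,320,105,400,255,4); b=crop(s,235,155,335,225,4)
o=np.zeros((600,730,3),np.uint8); o[:600,:320]=a; o[:280,325:725]=b
c=crop(s,120,195,270,265,2.6); o[300:300+c.shape[0],325:325+c.shape[1]]=c
cv2.imwrite("pics/crop.png",o)
hsv=cv2.cvtColor(t["img"],cv2.COLOR_RGB2HSV)
def blob(mask,box):
    m=np.zeros(mask.shape,np.uint8);x0,y0,x1,y1=box;m[y0:y1,x0:x1]=mask[y0:y1,x0:x1]*255
    c=max(cv2.findContours(m,cv2.RETR_EXTERNAL,cv2.CHAIN_APPROX_NONE)[0],key=cv2.contourArea);return c[:,0,:].astype(float)
def rect(c,z):
    P=np.array([onz(t,p,z)[:2] for p in c]); r=cv2.minAreaRect((P*1000).astype(np.float32)); return r,cv2.boxPoints(r).round(0).tolist()
for q in[(237,155),(300,200),(355,140),(360,213)]: print(q,hsv[q[1],q[0]],t["img"][q[1],q[0]])
b=blob((hsv[...,1]>95)&(hsv[...,2]>60),(185,85,290,225)); print("board",rect(b,.036))
p=blob((t["img"].min(2)>125),(335,110,375,170)); print("pad",len(p),rect(p,.026),rect(p,.07))
y=blob((t["img"].max(2)<75),(320,170,400,255)); print("tray",rect(y,.012))
E
```

```text
(237, 155) [ 17 151 118] [118  88  48]
(300, 200) [ 17  48 106] [106  97  86]
(355, 140) [ 18  44 127] [127 118 105]
(360, 213) [15 31 33] [33 31 29]
board (((581.865234375, 20.280418395996094), (320.7658996582031, 151.08901977539062), 16.88349151611328), [[406.0, 46.0], [450.0, -99.0], [757.0, -5.0], [713.0, 139.0]])
pad 3 (((557.6184692382812, -329.1781005859375), (3.9445931911468506, 2.0101723670959473), 42.87908935546875), [[555.0, -330.0], [557.0, -331.0], [560.0, -329.0], [558.0, -327.0]]) (((550.6141357421875, -322.2799377441406), (2.7037770748138428, 2.7255499362945557), 87.56208038330078), [[549.0, -324.0], [552.0, -324.0], [552.0, -321.0], [549.0, -321.0]])
tray (((403.8157653808594, -322.8642272949219), (172.92166137695312, 172.50314331054688), 4.204569339752197), [[311.0, -243.0], [324.0, -415.0], [496.0, -403.0], [484.0, -231.0]])
```

View pics/crop.png

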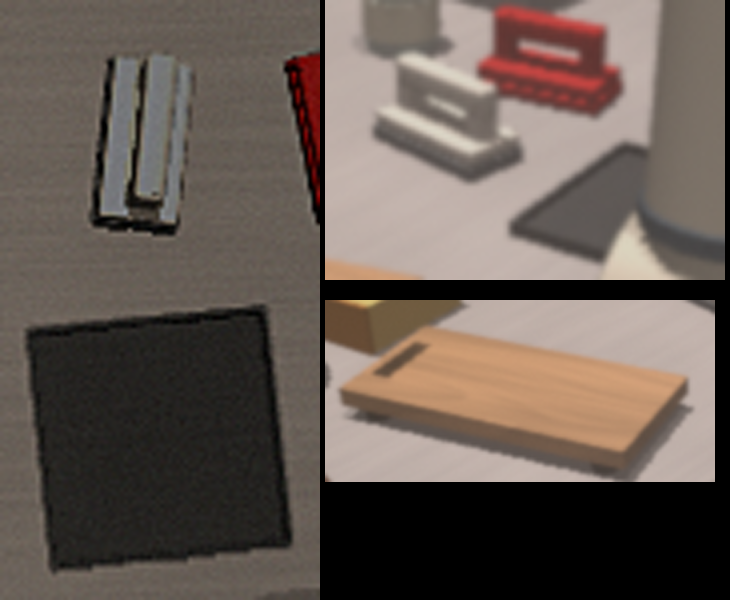

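The crop confirms it: white holder on a grey pad, with a bridge bar, oblong. I'll triangulate the bar and board points across the two views and check the pad from its outline.

```bash
cat > pad.py <<'E'
from h import *
t=load("pics/top0.npz"); s=load("pics/side0.npz")
T=lambda x,y:((x+.5)/4+320-.5,(y+.5)/4+105-.5)
S=lambda x,y:((x-325+.5)/4+235-.5,(y+.5)/4+155-.5)
B=lambda x,y:((x-325+.5)/2.6+120-.5,(y-300+.5)/2.6+195-.5)
# bar top ends (corners)  far-left, far-right, near-left,near-right
tb=[T(148,56),T(178,58),T(135,192),T(163,196)]
P=[onz(t,p,.07) for p in tb]; print("bar@70mm",np.round(P,4).tolist(), np.mean(P,0))
far=(P[0]+P[1])/2; near=(P[2]+P[3])/2; print("yaw",np.degrees(np.arctan2(*(far-near)[1::-1])),np.linalg.norm(far-near))
tbase=[T(110,58),T(193,66),T(97,215),T(176,224)]
Q=[onz(t,p,.026) for p in tbase]; print("base@26",np.round(Q,4).tolist(),np.mean(Q,0))
# two views
# the side-view camera sees +y face; left end in side = far(+x), near is right
print("bar far +y corner",tri(t,tb[0],s,S(398,57)))
print("bar near +y corner",tri(t,tb[2],s,S(487,97)))
tt=[(194,110),(247,93),(280,201),(229,217)]
print("board corners z:", [onz(t,p,.036).round(3).tolist() for p in tt])
ss=[B(340,390),B(430,327),B(688,378),B(622,455)]
for a in tt:
    r=[tri(t,a,s,b) for b in ss]; k=min(r,key=lambda q:q[1]); print(k)
for px in [T(27,328),T(265,306),T(291,544),T(54,570)]: print(onz(t,px,.012).round(3))
print("tray left corner", tri(t,T(27,328),s,S(625,144)),tri(t,T(54,570),s,S(625,144)),tri(t,T(27,328),s,S(513,227)))
E
python3 pad.py; python3 - <<'E'
from h import *
t=load("pics/top0.npz"); im=t["img"]
for r in (125,135,145,150): print(r,[tuple(int(v) for v in im[r,c]) for c in range(342,370,2)])
E
```

```text
bar@70mm [[0.6607, -0.3166, 0.07], [0.6588, -0.3371, 0.07], [0.5671, -0.3037, 0.07], [0.5639, -0.3225, 0.07]] [ 0.61263237 -0.31997691  0.07      ]
yaw -8.300135212431272 0.09521012449107044
base@26 [[0.6716, -0.2971, 0.026], [0.6645, -0.3556, 0.026], [0.5598, -0.2834, 0.026], [0.5521, -0.3384, 0.026]] [ 0.61199225 -0.31863495  0.026     ]
bar far +y corner (array([ 0.66040161, -0.31657741,  0.07068453]), np.float64(0.00016630849467126719))
bar near +y corner (array([ 0.5651737 , -0.30673661,  0.06447677]), np.float64(0.007357207903631677))
board corners z: [[0.709, 0.134, 0.036], [0.753, -0.017, 0.036], [0.444, -0.102, 0.036], [0.404, 0.039, 0.036]]
(array([0.71117901, 0.1360171 , 0.03342469]), np.float64(0.0032534899732619233))
(array([ 0.75701703, -0.01453277,  0.02954016]), np.float64(0.005493039298996386))
(array([ 0.4473492 , -0.10009603,  0.03387166]), np.float64(0.007090525811827612))
(array([0.40706704, 0.0422335 , 0.03038415]), np.float64(0.007352648074883029))
[ 0.483 -0.233  0.012]
[ 0.495 -0.402  0.012]
[ 0.327 -0.413  0.012]
[ 0.314 -0.247  0.012]
tray left corner (arra
[... 446 characters left out ...]
), (82, 72, 65)]
135 [(101, 93, 84), (120, 109, 99), (22, 22, 19), (123, 124, 131), (113, 115, 118), (116, 116, 103), (14, 10, 6), (124, 126, 120), (117, 119, 122), (115, 116, 114), (104, 94, 81), (118, 120, 120), (104, 104, 96), (99, 91, 82)]
145 [(103, 96, 89), (29, 28, 28), (128, 124, 112), (117, 120, 123), (119, 119, 125), (126, 127, 108), (87, 76, 66), (116, 117, 122), (118, 119, 120), (119, 119, 109), (87, 89, 89), (115, 116, 116), (71, 63, 57), (101, 91, 88)]
150 [(116, 105, 96), (49, 47, 46), (119, 122, 126), (117, 116, 122), (120, 124, 127), (40, 37, 29), (125, 114, 93), (116, 119, 122), (117, 118, 116), (115, 108, 92), (124, 124, 127), (113, 114, 115), (108, 96, 87), (101, 93, 82)]
```

```bash
cat >> h.py <<'E'
from scipy.spatial.transform import Rotation as Ro
def to(*wps):
    """waypoints (x,y,z,yaw_deg): per leg prints tool-axis shift mm (in start axes) and turn about tool z"""
    o=observe(); p=np.array(o["tool_pos"]); R=Ro.from_rotvec(o["eef_rot"]).as_matrix(); yaw=np.degrees(np.arctan2(R[1,0],R[0,0]))
    print("t",round(o["time"],2),"pos",p.round(4),"yaw",yaw.round(2),"z",R[:,2].round(4),"F",np.round(o["contact_force"],1),"open",round(o["opening"],4),"gf",round(o["grasp_force"],1),"q",np.round(o["joints"],2))
    for w in wps:
        y=np.radians(w[3]); M=np.array([[np.cos(y),np.sin(y),0],[np.sin(y),-np.cos(y),0],[0,0,-1]])
        d=(M.T@(np.array(w[:3])-p))*1000; print(w,"turn first wz",round(-np.radians(w[3]-yaw),4),"then shift",d.round(1)); p=np.array(w[:3]); yaw=w[3]
E
python3 - <<'E'
from h import *
import bench; print([n for n in dir(bench) if n[0]!='_'])
try: print(grip_depth)
except Exception as e: print(e)
to((.32,-.40,.2302,-8),(.612,-.319,.2302,-8),(.612,-.319,.13,-8))
E
```

```text
['Unreachable', 'get_image', 'grip_depth', 'job_done', 'observe']
0.0187
t 0.1 pos [ 0.1314 -0.5852  0.2302] yaw 12.65 z [-3.0e-04  1.8e-03 -1.0e+00] F [-0.6 -0.1  0. ] open 0.0855 gf 0.0 q [-1.41  0.09  1.23  0.    1.82 -0.06]
(0.32, -0.4, 0.2302, -8) turn first wz 0.3604 then shift [ 161.  -209.6    0. ]
(0.612, -0.319, 0.2302, -8) turn first wz -0.0 then shift [ 277.9 -120.9    0. ]
(0.612, -0.319, 0.13, -8) turn first wz -0.0 then shift [  0.    0.  100.2]
```

Emit:
play_rows:
  targets:
    - [[0,0,0,0,0,0.12,1],[0,0,0,0,0,0.12,1],[0,0,0,0,0,0.12,1],[20,-26,0,0,0,0,1],[20,-26,0,0,0,0,1],[20,-26,0,0,0,0,1],[20,-26,0,0,0,0,1],[20,-26,0,0,0,0,1],[20,-26,0,0,0,0,1],[20,-26,0,0,0,0,1],[20,-26,0,0,0,0,1],[31,-13.5,0,0,0,0,1],[31,-13.5,0,0,0,0,1],[31,-13.5,0,0,0,0,1],[31,-13.5,0,0,0,0,1],[31,-13.5,0,0,0,0,1],[31,-13.5,0,0,0,0,1],[31,-13.5,0,0,0,0,1],[31,-13.5,0,0,0,0,1],[31,-13.5,0,0,0,0,1]]
  force: 80

```text
time: 1.77
tool_pos: [0.6133, -0.3192, 0.2304]
eef_rot: [-3.134, 0.218, 0.002]
contact_force: [-0.1, -0.0, 1.2]
opening: 0.0851
grasp_force: 0.0
```

```bash
python3 -c "
from h import *
to((.612,-.319,.13,-8),(.612,-.319,.041,-8))"
```

```text
t 1.77 pos [ 0.6133 -0.3192  0.2304] yaw -7.97 z [-1.e-03  5.e-04 -1.e+00] F [-0.1 -0.   1.2] open 0.0851 gf 0.0 q [-0.53  0.35  0.94 -0.    1.86  1.18]
(0.612, -0.319, 0.13, -8) turn first wz 0.0005 then shift [ -1.3  -0.  100.4]
(0.612, -0.319, 0.041, -8) turn first wz -0.0 then shift [ 0.  0. 89.]
```

Emit:
play_rows:
  targets:
    - [[-1,0,25,0,0,0,1],[0,0,25,0,0,0,1],[0,0,25,0,0,0,1],[0,0,25,0,0,0,1],[0,0,25,0,0,0,1],[0,0,20,0,0,0,1],[0,0,20,0,0,0,1],[0,0,15,0,0,0,1],[0,0,11,0,0,0,1],[0,0,0,0,0,0,1],[0,0,0,0,0,0,0],[0,0,0,0,0,0,0],[0,0,0,0,0,0,0],[0,0,0,0,0,0,0],[0,0,0,0,0,0,0],[0,0,0,0,0,0,0],[0,0,0,0,0,0,0],[0,0,0,0,0,0,0]]
  force: 80

```text
time: 3.27
tool_pos: [0.6114, -0.3201, 0.0415]
eef_rot: [3.133, -0.218, 0.003]
contact_force: [-0.5, 1.8, 4.5]
opening: 0.0208
grasp_force: 78.9
```

```bash
python3 -c "
from h import *
to((.612,-.319,.039,-8))"
```

```text
t 3.27 pos [ 0.6114 -0.3201  0.0415] yaw -7.97 z [ 1.6e-03 -8.0e-04 -1.0e+00] F [-0.5  1.8  4.5] open 0.0208 gf 78.9 q [-0.53  0.37  1.25  0.    1.52  1.18]
(0.612, -0.319, 0.039, -8) turn first wz 0.0006 then shift [ 0.5 -1.1  2.5]
```

Emit:
play_rows:
  targets:
    - [[0,0,-10,0,0,0,0],[0,0,-22,0,0,0,0],[0,0,-22,0,0,0,0],[0,0,-22,0,0,0,0],[0,0,-22,0,0,0,0],[0,0,0,0,0,-0.12,0],[0,0,0,0,0,-0.12,0],[0,0,0,0,0,-0.12,0],[0,0,0,0,0,-0.12,0],[0,0,0,0,0,-0.12,0],[0,0,0,0,0,-0.12,0],[0,0,0,0,0,-0.12,0],[0,0,0,0,0,-0.12,0],[0,0,0,0,0,-0.12,0],[0,0,0,0,0,-0.12,0],[0,0,0,0,0,-0.12,0],[0,0,0,0,0,-0.12,0],[0,0,0,0,0,-0.12,0],[0,0,0,0,0,-0.12,0],[0,0,0,0,0,-0.12,0]]

```text
time: 4.93
tool_pos: [0.6104, -0.3198, 0.1376]
eef_rot: [-2.111, -2.324, 0.001]
contact_force: [0.6, -0.3, -1.8]
opening: 0.021
grasp_force: 78.5
```

```bash
python3 -c "
from h import *
to((.692,.0534,.14,106.9))"
```

```text
t 4.93 pos [ 0.6104 -0.3198  0.1376] yaw 95.49 z [-1.6e-03  8.0e-04 -1.0e+00] F [ 0.6 -0.3 -1.8] open 0.021 gf 78.5 q [-0.53  0.34  1.12 -0.    1.69 -0.63]
(0.692, 0.0534, 0.14, 106.9) turn first wz -0.1992 then shift [333.4 186.5  -2.4]
```

Emit:
play_rows:
  targets:
    - [[0,0,0,0,0,-0.1,0],[0,0,0,0,0,-0.1,0],[24,13,0,0,0,0,0],[24,13,0,0,0,0,0],[24,13,0,0,0,0,0],[24,13,0,0,0,0,0],[24,13,0,0,0,0,0],[24,13,0,0,0,0,0],[24,13,0,0,0,0,0],[24,13,0,0,0,0,0],[24,13,0,0,0,0,0],[24,13,0,0,0,0,0],[24,14,0,0,0,0,0],[24,14,0,0,0,0,0],[23,14,0,0,0,0,0],[22,14,0,0,0,0,0],[0,0,0,0,0,0,0],[0,0,0,0,0,0,0]]

```text
time: 6.43
tool_pos: [0.6936, 0.0539, 0.1374]
eef_rot: [-1.873, -2.52, 0.002]
contact_force: [-0.0, -0.6, -2.4]
opening: 0.0206
grasp_force: 78.7
```

```bash
python3 -c "
from h import *
to((.692,.0534,.0775,106.9)); save('top','pics/top1.png'); save('side','pics/side1.png')
a=cv2.imread('pics/top1.png')[70:230,150:330];b=cv2.imread('pics/side1.png')[160:280,80:300]
a=cv2.resize(a,None,fx=2.2,fy=2.2);b=cv2.resize(b,None,fx=1.8,fy=1.8)
o=np.zeros((360,800,3),np.uint8);o[:a.shape[0],:a.shape[1]]=a;o[:b.shape[0],400:400+b.shape[1]]=b;cv2.imwrite('pics/c1.png',o)"
```

```text
t 6.43 pos [0.6936 0.0539 0.1374] yaw 106.76 z [-1.8e-03 -3.0e-04 -1.0e+00] F [-0.  -0.6 -2.4] open 0.0206 gf 78.7 q [ 0.03  0.35  1.09 -0.    1.69 -0.26]
(0.692, 0.0534, 0.0775, 106.9) turn first wz -0.0025 then shift [ 0.  -1.7 59.9]
```

View pics/c1.png

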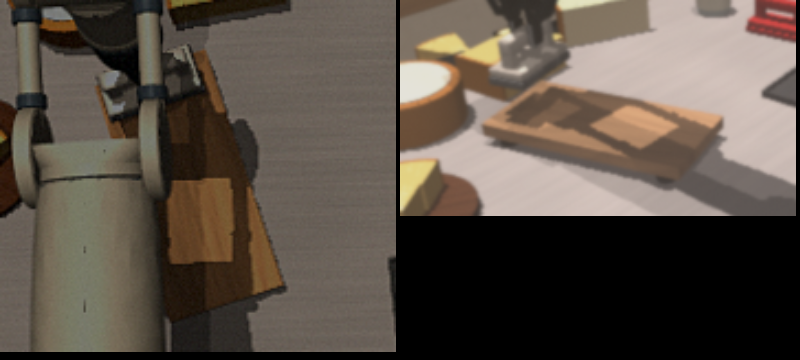

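The crop shows the pad held level over the slotted end of the board (top crop ≈ (150,80), square across the board).

Emit:
play_rows:
  targets:
    - [[0,-1,15,0,0,0,0],[0,0,15,0,0,0,0],[0,0,12,0,0,0,0],[0,0,8,0,0,0,0],[0,0,4,0,0,0,0],[0,0,3,0,0,0,0],[0,0,2,0,0,0,0],[0,0,2,0,0,0,0],[0,0,1,0,0,0,0],[0,0,0,0,0,0,0],[0,0,0,0,0,0,0],[0,0,0,0,0,0,0]]

```text
time: 7.53
tool_pos: [0.6933, 0.052, 0.0771]
eef_rot: [1.877, 2.518, 0.001]
contact_force: [0.0, -0.5, 0.8]
opening: 0.0209
grasp_force: 79.1
```

Emit:
play_rows:
  targets:
    - [[0,0,1.5,0,0,0,0],[0,0,1.5,0,0,0,0],[0,0,1.5,0,0,0,0],[0,0,0,0,0,0,0],[0,0,0,0,0,0,0],[0,0,0,0,0,0,0]]

```text
time: 8.03
tool_pos: [0.6933, 0.0519, 0.0732]
eef_rot: [1.877, 2.518, 0.001]
contact_force: [-1.6, -1.8, 5.7]
opening: 0.0208
grasp_force: 79.9
```

```bash
python3 -c "
from h import *
to((.582-.115*.9568,.020-.115*.2907,.072,106.9))"
```

```text
t 8.03 pos [0.6933 0.0519 0.0732] yaw 106.61 z [ 1.7e-03 -2.0e-04 -1.0e+00] F [-1.6 -1.8  5.7] open 0.0208 gf 79.9 q [ 0.03  0.37  1.19 -0.    1.58 -0.26]
(0.47196799999999994, -0.013430500000000001, 0.072, 106.9) turn first wz -0.0051 then shift [   1.8 -230.8    1.2]
```

Emit:
play_rows:
  targets:
    - [[0,0,1,0,0,0,0],[0,0,0,0,0,0,0],[0,-3,0,0,0,0,0],[0,-5,0,0,0,0,0],[0,-6,0,0,0,0,0],[0,-6,0,0,0,0,0],[0,-6,0,0,0,0,0],[0,-6,0,0,0,0,0],[0,-6,0,0,0,0,0],[0,-6,0,0,0,0,0],[0,-6,0,0,0,0,0]]

```text
time: 8.95
tool_pos: [0.6471, 0.0385, 0.0732]
eef_rot: [1.874, 2.516, 0.008]
contact_force: [3.6, 1.7, 7.3]
opening: 0.0209
grasp_force: 80.1
```

Emit:
play_rows:
  targets:
    - [[0,-6,0,0,0,0,0],[0,-6,0,0,0,0,0],[0,-6,0,0,0,0,0],[0,-6,0,0,0,0,0],[0,-6,0,0,0,0,0],[0,-6,0,0,0,0,0],[0,-6,0,0,0,0,0],[0,-6,0,0,0,0,0],[0,-6,0,0,0,0,0],[0,-6,0,0,0,0,0],[0,-6,0,0,0,0,0],[0,-6,0,0,0,0,0]]

```text
time: 9.95
tool_pos: [0.5778, 0.0177, 0.0728]
eef_rot: [1.874, 2.516, 0.007]
contact_force: [4.4, 0.0, 8.4]
opening: 0.0209
grasp_force: 80.3
```

```bash
python3 -c "
from h import *
to((.582-.115*.9568,.020-.115*.2907,.072,106.9))"
```

```text
t 9.95 pos [0.5778 0.0177 0.0728] yaw 106.63 z [ 0.0062  0.001  -1.    ] F [4.4 0.  8.4] open 0.0209 gf 80.3 q [-0.03  0.05  1.55  0.    1.53 -0.32]
(0.47196799999999994, -0.013430500000000001, 0.072, 106.9) turn first wz -0.0047 then shift [   1.  -110.3    0.8]
```

Emit:
play_rows:
  targets:
    - [[0.5,-6,0,0,0,0,0],[0.5,-6,-0.3,0,0,0,0],[0,-6,0,0,0,0,0],[0,-6,0,0,0,0,0],[0,-6,0,0,0,0,0],[0,-6,0,0,0,0,0],[0,-6,-0.3,0,0,0,0],[0,-6,0,0,0,0,0],[0,-6,0,0,0,0,0],[0,-6,0,0,0,0,0],[0,-6,0,0,0,0,0],[0,-6,0,0,0,0,0],[0,-6,0,0,0,0,0],[0,-6,0,0,0,0,0],[0,-6,0,0,0,0,0],[0,-6,0,0,0,0,0],[0,-6,0,0,0,0,0],[0,-5,0,0,0,0,0],[0,0,0,0,0,0,0],[0,0,0,0,0,0,0]]

```text
time: 11.62
tool_pos: [0.474, -0.0122, 0.0728]
eef_rot: [1.875, 2.517, 0.004]
contact_force: [-0.1, -0.2, 6.0]
opening: 0.0209
grasp_force: 79.9
```

```bash
python3 -c "
from h import *
to((.582-.12*.9568,.020-.12*.2907,.072,106.9)); d=save('top','pics/top2.png'); cv2.imwrite('pics/c2.png',cv2.resize(d['img'][80:270,180:400,::-1],None,fx=3,fy=3))"
```

```text
t 11.62 pos [ 0.474  -0.0122  0.0728] yaw 106.62 z [ 3.5e-03  4.0e-04 -1.0e+00] F [-0.1 -0.2  6. ] open 0.0209 gf 79.9 q [-0.1  -0.23  1.82  0.    1.55 -0.39]
(0.467184, -0.014883999999999998, 0.072, 106.9) turn first wz -0.0048 then shift [-0.5 -7.3  0.8]
```

View pics/c2.png

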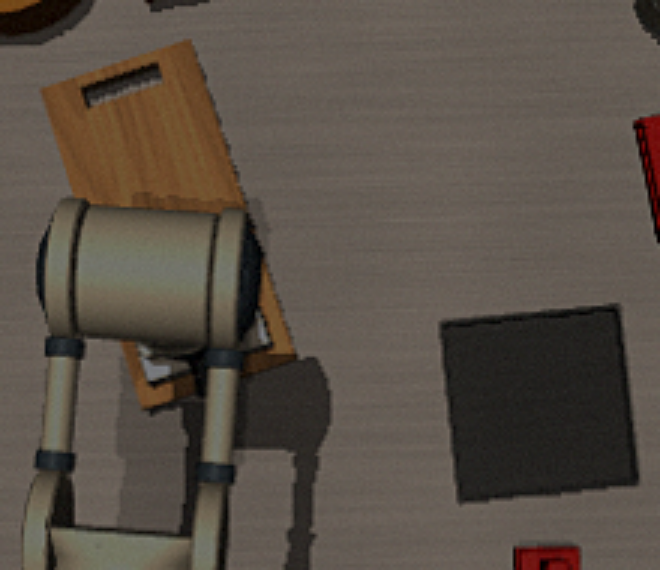

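The pad sits near the plain end (crop ≈ (205,355)), about 15 mm from the edge and square across. I'll add a small push with a short hold, then lift.

Emit:
play_rows:
  targets:
    - [[0,-3,0.5,0,0,0,0],[0,-2,0.5,0,0,0,0],[0,0,0,0,0,0,0],[0,0,0,0,0,0,0],[0,0,0,0,0,0,0],[0,0,-10,0,0,0,0],[0,0,-20,0,0,0,0],[0,0,-20,0,0,0,0],[0,0,-20,0,0,0,0],[0,0,0,0,0,0.11,0],[0,0,0,0,0,0.11,0],[0,0,0,0,0,0,0]]

```text
time: 12.67
tool_pos: [0.4679, -0.0138, 0.1402]
eef_rot: [-2.146, -2.293, 0.001]
contact_force: [-1.0, -0.3, -2.8]
opening: 0.0208
grasp_force: 78.8
```

```bash
python3 -c "
from h import *
to((.404,-.323,.14,94.2),(.404,-.323,.0455,94.2))"
```

```text
t 12.67 pos [ 0.4679 -0.0138  0.1402] yaw 93.8 z [-1.4e-03  1.0e-04 -1.0e+00] F [-1.  -0.3 -2.8] open 0.0208 gf 78.8 q [-0.1  -0.27  1.73 -0.    1.68 -0.17]
(0.404, -0.323, 0.14, 94.2) turn first wz -0.0071 then shift [-3.037e+02 -8.640e+01  2.000e-01]
(0.404, -0.323, 0.0455, 94.2) turn first wz -0.0 then shift [ 0.   0.  94.5]
```

Emit:
play_rows:
  targets:
    - [[-10,-3,0,0,0,0,0],[-22,-6,0,0,0,0,0],[-22,-6,0,0,0,0,0],[-22,-6,0,0,0,0,0],[-22,-6,0,0,0,0,0],[-22,-6,0,0,0,0,0],[-22,-6,0,0,0,0,0],[-22,-6,0,0,0,0,0],[-22,-6,0,0,0,0,0],[-22,-6,0,0,0,0,0],[-22,-6,0,0,0,0,0],[-22,-6,0,0,0,0,0],[-22,-6,0,0,0,0,0],[-20,-6,0,0,0,0,0],[-10,-5,0,0,0,0,0],[0,0,0,0,0,0,0],[0,0,20,0,0,0,0],[0,0,20,0,0,0,0],[0,0,20,0,0,0,0],[0,0,0,0,0,0,0]]

```text
time: 14.33
tool_pos: [0.4018, -0.3205, 0.0753]
eef_rot: [-2.134, -2.294, -0.001]
contact_force: [-1.0, 0.2, -3.6]
opening: 0.0207
grasp_force: 78.7
```

```bash
python3 -c "
from h import *
to((.404,-.323,.0455,94.2)); d=save('top','pics/top3.png'); e=save('side','pics/side3.png'); a=cv2.resize(d['img'][150:280,300:440,::-1],(420,390)); b=cv2.resize(e['img'][150:250,220:360,::-1],None,fx=2.6,fy=2.6);o=np.zeros((390,800,3),np.uint8);o[:,:420]=a;o[:b.shape[0],425:425+b.shape[1]]=b;cv2.imwrite('pics/c3.png',o)"
```

```text
t 14.33 pos [ 0.4018 -0.3205  0.0753] yaw 94.13 z [-0.0062  0.0063 -1.    ] F [-1.   0.2 -3.6] open 0.0207 gf 78.7 q [-0.74 -0.11  1.7   0.    1.55 -0.81]
(0.404, -0.323, 0.0455, 94.2) turn first wz -0.0012 then shift [-2.6  2.  29.8]
```

View pics/c3.png

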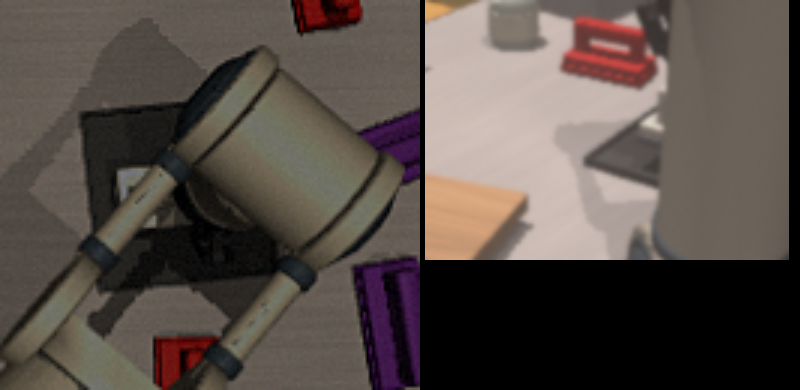

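The pad is over the tray (left end at crop (118,195), tray centre ≈ (180,195)), clear of the lips. Lowering it now.

Emit:
play_rows:
  targets:
    - [[-2,2,10,0,0,0,0],[0,0,8,0,0,0,0],[0,0,5,0,0,0,0],[0,0,3,0,0,0,0],[0,0,2,0,0,0,0],[0,0,1,0,0,0,0],[0,0,0,0,0,0,0],[0,0,0,0,0,0,0]]

```text
time: 15.1
tool_pos: [0.4061, -0.3251, 0.0517]
eef_rot: [2.142, 2.298, 0.0]
contact_force: [-0.5, 0.7, -1.6]
opening: 0.021
grasp_force: 78.7
```

Emit:
play_rows:
  targets:
    - [[0,0,2,0,0,0,0],[0,0,2,0,0,0,0],[0,0,1,0,0,0,0],[0,0,1,0,0,0,0],[0,0,0,0,0,0,0],[0,0,0,0,0,0,0]]

```text
time: 15.6
tool_pos: [0.406, -0.325, 0.0455]
eef_rot: [2.142, 2.298, -0.0]
contact_force: [-0.6, -0.1, 0.2]
opening: 0.0208
grasp_force: 78.9
```

Emit:
play_rows:
  targets:
    - [[0,0,0.7,0,0,0,0],[0,0,0,0,0,0,0],[0,0,0,0,0,0,0.6],[0,0,0,0,0,0,1],[0,0,0,0,0,0,1],[0,0,0,0,0,0,1],[0,0,0,0,0,0,1],[0,0,0,0,0,0,1],[0,0,0,0,0,0,1],[0,0,0,0,0,0,1],[0,0,-8,0,0,0,1],[0,0,-15,0,0,0,1],[0,0,-25,0,0,0,1],[0,0,-25,0,0,0,1],[0,0,-25,0,0,0,1],[0,0,-25,0,0,0,1],[0,0,-25,0,0,0,1],[0,0,0,0,0,0,1],[0,0,0,0,0,0,1]]

```text
time: 17.18
tool_pos: [0.4067, -0.3256, 0.1953]
eef_rot: [2.139, 2.295, 0.0]
contact_force: [-0.4, -0.2, 0.6]
opening: 0.0851
grasp_force: 0.0
```

Emit:
play_rows:
  targets:
    - [[30,0,0,0,0,0,1],[30,0,0,0,0,0,1],[30,0,0,0,0,0,1],[30,0,0,0,0,0,1],[30,0,0,0,0,0,1],[30,0,0,0,0,0,1],[30,0,0,0,0,0,1],[0,0,0,0,0,0,1],[0,0,0,0,0,0,1]]

```text
time: 17.93
tool_pos: [0.391, -0.1144, 0.1917]
eef_rot: [-2.138, -2.3, 0.001]
contact_force: [0.7, -0.4, 1.0]
opening: 0.0849
grasp_force: 0.0
```

```bash
python3 -c "
from h import *
to(); d=save('top','pics/top4.png'); cv2.imwrite('pics/c4.png',cv2.resize(d['img'][90:290,300:480,::-1],None,fx=3,fy=3))"
```

```text
t 17.93 pos [ 0.391  -0.1144  0.1917] yaw 94.18 z [-1.e-03  2.e-04 -1.e+00] F [ 0.7 -0.4  1. ] open 0.0849 gf 0.0 q [-0.37 -0.44  1.77 -0.    1.81 -0.44]
```

View pics/c4.png

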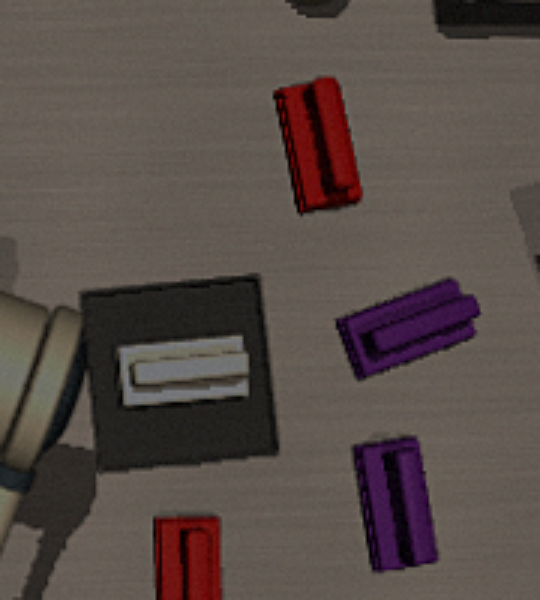

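The pad lies flat and centred in the tray at crop (183,371), parallel to its sides, and the gripper is clear.

```bash
python3 -c "
from bench import *
print(job_done())"
```

```text
the job is handed in; nothing more can be done
None
```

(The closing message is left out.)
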